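Clamp the vacuum pot's cover down crosswise

TASK

Close the vacuum pot: tighten its four bar knobs clockwise in star order, so that the cover goes down evenly. First turn each knob to about half way, one diagonal pair and then the other; then go round again, one diagonal pair and then the other, turning each knob fully home against its stop. Do not let the cover cock, as it does when a single knob is run all the way down ahead of the others; leave the glass and bottles around it alone.

Things in the scene. Friction and masses are not known exactly. Their poses are not given: they have to be found in the camera images.
- pot: Stainless vacuum pot fixed to the bench, 250 mm across, flange top 100 mm high, yaw within 0.7 rad. Origin: centre of its underside; z up. A round gauge sticks out low along its -x (robot's side), 145 mm from the centre. Four bar knobs stand on its round cover at the corners of a 140 mm square, numbered round it: 1 is diagonally opposite 3, 2 opposite 4.
- cover (a joint): How far the cover's centre has sunk (m): about 0 (to 0.001) at the start, 0.008 when all four knobs are home. The cover (250 mm disc, 12 mm thick) floats on springs that push it up against the four clamp washers, a clear gap over the pot's flange; it rocks towards any knob that is turned ahead of its opposite one.
- cover_top (a point): Centre of the cover's upper face, z upright to the cover; 120 mm above the bench at the start, 112 mm when home.
- knob1_grip (a point): Black bar knob 1, the robot's side, right (pot frame x -70, y -70 mm). Point on its turning axis inside the bar, 13 mm below the bar's top, 32 mm above its washer's seat on the cover, 152 mm above the bench at joint 0. x along the bar (64 mm long, yaw 2.0 minus the joint value in the pot's frame), y across it (16 mm wide), z up. The bar is 30 mm tall, on a hub 24 mm across.
- knob1 (a joint): Turn of knob 1 (rad), growing clockwise seen from above (tightening): 0 to 0.2 at the start, half way at 1.0, fully home at a firm stop at 2.0, where the bar lies parallel to the pot's x axis. It moves 4 mm down per rad, with light friction (about 0.12 N m), and stays where it is left.
- knob2_grip (a point): Black bar knob 2, the robot's side, left (x -70, y +70 mm). Point on its turning axis inside the bar, 13 mm below the bar's top, 32 mm above its washer's seat on the cover, 152 mm above the bench at joint 0. x along the bar (64 mm long, yaw 2.0 minus the joint value in the pot's frame), y across it (16 mm wide), z up. The bar is 30 mm tall, on a hub 24 mm across.
- knob2 (a joint): Turn of knob 2 (rad), growing clockwise seen from above (tightening): 0 to 0.2 at the start, half way at 1.0, fully home at a firm stop at 2.0, where the bar lies parallel to the pot's x axis. It moves 4 mm down per rad, with light friction (about 0.12 N m), and stays where it is left.
- knob3_grip (a point): Black bar knob 3, far side, left (x +70, y +70 mm). Point on its turning axis inside the bar, 13 mm below the bar's top, 32 mm above its washer's seat on the cover, 152 mm above the bench at joint 0. x along the bar (64 mm long, yaw 2.0 minus the joint value in the pot's frame), y across it (16 mm wide), z up. The bar is 30 mm tall, on a hub 24 mm across.
- knob3 (a joint): Turn of knob 3 (rad), growing clockwise seen from above (tightening): 0 to 0.2 at the start, half way at 1.0, fully home at a firm stop at 2.0, where the bar lies parallel to the pot's x axis. It moves 4 mm down per rad, with light friction (about 0.12 N m), and stays where it is left.
- knob4_grip (a point): Black bar knob 4, far side, right (x +70, y -70 mm). Point on its turning axis inside the bar, 13 mm below the bar's top, 32 mm above its washer's seat on the cover, 152 mm above the bench at joint 0. x along the bar (64 mm long, yaw 2.0 minus the joint value in the pot's frame), y across it (16 mm wide), z up. The bar is 30 mm tall, on a hub 24 mm across.
- knob4 (a joint): Turn of knob 4 (rad), growing clockwise seen from above (tightening): 0 to 0.2 at the start, half way at 1.0, fully home at a firm stop at 2.0, where the bar lies parallel to the pot's x axis. It moves 4 mm down per rad, with light friction (about 0.12 N m), and stays where it is left.
- beaker: Glass beaker, open, 76 mm across, 95 mm high, standing loose on the bench beside the pot. Origin: centre of its underside. A bystander.
- wash_bottle: White plastic bottle, 66 mm across, 160 mm high, standing loose on the bench beside the pot. Origin: centre of its underside. A bystander.
- jar: Amber jar with white cap, 72 mm across, 85 mm high, standing loose on the bench beside the pot. Origin: centre of its underside. A bystander.

How it is judged:
By the outcome, as a careful person would: the job done as asked, in the order asked, and still so for the second after the job is handed in, with the robot touching nothing.
It also fails if it takes over 72 s, if anything falls off the work surface, if the arm or the gripper's body presses on something with over 40 N, if the wrist force passes 120 N, or if a joint passes its speed limit or range.

ROBOT

A 6-joint arm with a two-finger parallel gripper is mounted at the origin on the work surface. World frame = base frame: x ahead of the robot, y to its left, z up, the work surface at z = 0. Lengths are in m, angles in rad, forces in N, time in s.
With the tool pointing down it reaches from about 0.275 to 0.875 m from the base axis. Payload 12.5 kg.
Tool frame: the origin (TCP) lies where the fingers leave the gripper's body, on its centre line; the fingertips stand ahead of it and the grasp point (between the pads) lies 54 mm ahead of it (ctrl.finger_overhang is the x of the fingertips in the tool frame, in m); x points along the fingers, z is the direction in which the jaws open and shut, and the axes are right-handed (so a half turn about x gives the same grasp; the last joint's range is limited). The gripper opens to 85 mm and grips with 20 to 120 N. Pads are 22 mm wide; open, the fingers measure 114 mm over their backs; the gripper's body (76 mm by 85 mm) begins 54 mm behind the grasp point. The pads swing forward as they close: fully open they stand 13 mm farther back than shut.
Start: joints at [-1.339, 0.351, 1.652, -0, 1.139, -0.085], TCP at [0.171, -0.523, 0.304] pointing down, gripper open.
Joint ranges: [-2.75, 2.75], [-0.79, 2.1], [0.01, 2.65], [-1.57, 4.71], [0.07, 3.14], [-2.87, 2.87]. Speed limits (rad/s): [2.22, 2.22, 2.79, 3.14, 3.14, 3.14].

INTERFACE

Orientations are given as a rotation vector (axis times angle).
In Python, from workcell import ctrl gives the robot as it stands.
- The arm moves only by the tool apply_moves, never from a script. Its argument "targets" is one flat list of numbers, 7 for each row, row after row: the shift along the tool's x, y, z in cm, then the turn, a rotation vector about the tool's x, y, z in degrees, then the opening, from 0 (shut) to 1 (fully open). In form: [tx, ty, tz, rx, ry, rz, hand, tx, ty, tz, rx, ry, rz, hand, ...]. A call has 1 to 8 rows; each row is the pose to reach, as a shift and turn from the pose commanded when the call began, along the tool's axes at that moment; what a row does not reach only later rows make up. A row lasts 1/8 s, in which the tool goes at most 62.5 mm and 10.7 degrees, less where a joint would pass 70% of its speed; a pose out of reach is approached as far as the arm can. A call with a gripper value outside its range is refused whole. The fingers move at their own pace and stop on an object; the grip force is fixed at half the most. Time passes only in rows, so rows that repeat a pose let the fingers close. It gives the time, the measured TCP pose, the force and the opening at its end, in the units of the state.
- ctrl.read_state(): the state, without advancing time (a new reading comes with each control period).
- ctrl.capture(name): name is "scene" or "top" or "wrist"; returns the picture (384x512x3 uint8, red, green, blue); there is no depth.
- ctrl.camera_params(name): a dict with "mtx" (3x3 intrinsics, pixels), "dist_coeffs" ([k1, k2, p1, p2, k3] as OpenCV has them; the pictures are not rectified), "camera_from_world" (4x4, takes a point from world to camera coordinates). Camera axes: x right, y up, looking along -z (the intrinsics and any distortion apply to the point x, -y, -z); pixel columns grow to the right and rows downward; lengths in m; the calibration is good to about 2 mm. A picture is of the moment at which its call begins: read the wrist's pose just before it. camera_params takes no time and is no camera call; for the wrist camera it gives the pose at the moment of the call.
- ctrl.hand_in(): hands the job in, once; it reports no verdict.
The state is a dict: "t": time; "q": joint angles; "qvel": joint speeds; "joint_efforts": joint torques, N m; "eef_pos": TCP position; "eef_rot": TCP orientation; "wrist_force": force on the tool from outside, world axes, zero at the start; "torque": the same for the moment, N m; "finger_gap": finger opening in m.
Only numpy, scipy, OpenCV 4.12 (cv2) and the standard library are available. Lean on these libraries where they do the work, as an engineer would, in place of code of your own. Each camera call takes 0.05 s, during which the arm holds its last target. There are 200 camera calls.

## Working session

There is one attempt and no reset: what is moved stays moved. The work goes in short steps, Python scripts to look and compute and a tool call to move; the robot and the scene stay as the last step left them, time stands still between calls to the robot, and variables do not carry over. Pictures are saved under pics/ and viewed, about 8 in all and at most 12, crops included, and the job is handed in when it is done.

Besides the shell and the picture viewer there is one more tool, called after "Call:" by a JSON object that holds its "method" and its "body", one argument or row to a line. apply_moves: Moves the arm, as the interface text tells. Its arguments: {"type":"object","properties":{"targets":{"type":"array","items":{"type":"number"}}},"required":["targets"]}

```bash
mkdir -p pics; python3 - <<'E'
from workcell import ctrl
import cv2,numpy as np
s=ctrl.read_state();print({k:np.round(v,3) for k,v in s.items()}, ctrl.finger_overhang)
for n in("top","scene"):
    im=ctrl.capture(n);cv2.imwrite(f"pics/{n}0.png",im[:,:,::-1])
    p=ctrl.camera_params(n);print(n,np.round(p["mtx"],1).tolist(),p["dist_coeffs"],np.round(p["camera_from_world"],3).tolist())
a=cv2.imread("pics/top0.png");cv2.imwrite("pics/top0b.png",cv2.resize(a,(800,600)))
E
```

```text
{'t': np.float64(0.0), 'q': array([-1.339,  0.351,  1.652,  0.   ,  1.139, -0.085]), 'qvel': array([ 0.001,  0.001, -0.001, -0.001, -0.   , -0.003]), 'joint_efforts': array([-0.0000e+00, -5.0610e+01, -2.9142e+01, -0.0000e+00,  4.0000e-03,
        0.0000e+00]), 'eef_pos': array([ 0.171, -0.522,  0.303]), 'eef_rot': array([ 0.973,  1.343, -0.972]), 'wrist_force': array([-0.906,  0.005, -0.56 ]), 'torque': array([ 0.035, -0.045,  0.051]), 'finger_gap': np.float64(0.085)} 0.0726
top [[466.6, 0.0, 264.2], [0.0, 466.6, 187.4], [0.0, 0.0, 1.0]] [-0.1207562  0.         0.         0.         0.       ] [[0.019, -1.0, 0.008, -0.004], [0.986, 0.02, 0.168, -0.552], [-0.168, 0.005, 0.986, -1.364], [0.0, 0.0, 0.0, 1.0]]
scene [[437.3, 0.0, 253.6], [0.0, 437.3, 194.5], [0.0, 0.0, 1.0]] [-0.01342444  0.          0.          0.          0.        ] [[0.539, 0.842, 0.015, -0.331], [-0.706, 0.442, 0.554, 0.324], [0.46, -0.309, 0.833, -1.655], [0.0, 0.0, 0.0, 1.0]]
```

View pics/top0b.png

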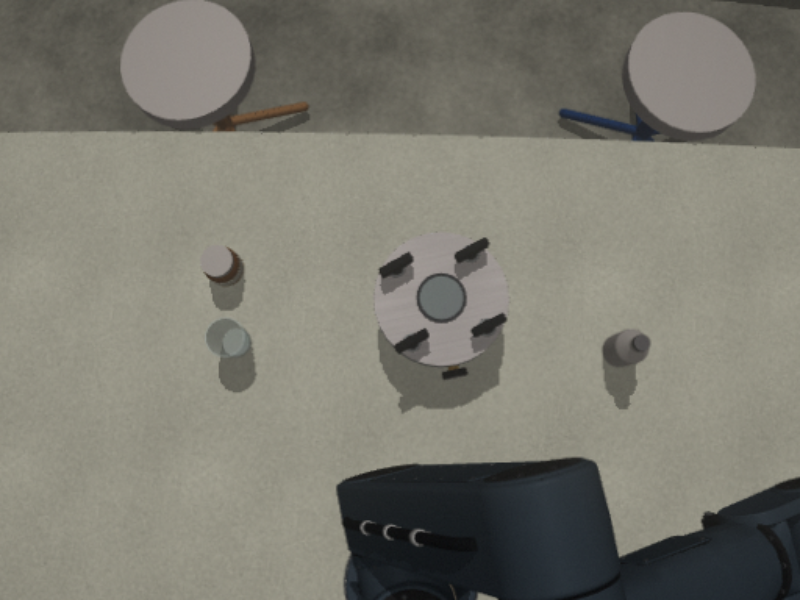

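View pics/scene0.png

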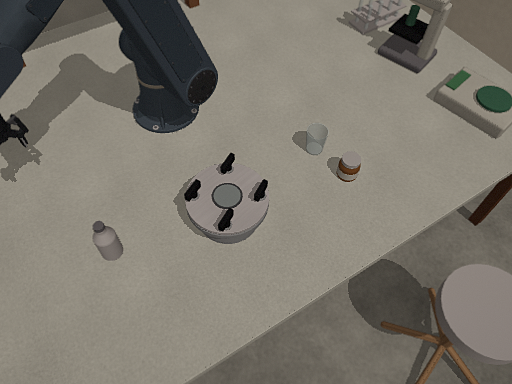

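The pot is near (441,298) in the enlarged top view. Its knobs are 1 (489,325), 2 (412,341), 3 (396,265) and 4 (472,250), with the gauge at (454,372). The bottle, beaker and jar all stand well clear.

```bash
cat > h.py <<'E'
from workcell import ctrl
import cv2,numpy as np
from scipy.spatial.transform import Rotation as R
def ray(n,uv,z,P=None):
    p=P or ctrl.camera_params(n);T=p["camera_from_world"]
    x=cv2.undistortPoints(np.array(uv,float).reshape(-1,1,2),p["mtx"],np.array(p["dist_coeffs"]))[:,0]
    d=np.c_[x[:,0],-x[:,1],-np.ones(len(x))]@T[:3,:3]   # world dirs
    c=-T[:3,:3].T@T[:3,3]
    return c+d*((z-c[2])/d[:,2])[:,None]
def dark(im,c,r,th=60):
    m=(im.max(2)<th).astype(np.uint8);k=np.zeros_like(m);cv2.circle(k,tuple(int(v) for v in c),int(r),1,-1)
    return m*k
def go(pos,jaw,s=None):
    """delta (cm,deg) in tool axes to TCP pos, tool down, jaw axis at yaw jaw (mod pi, nearest printed with options)"""
    s=s or ctrl.read_state();r=R.from_rotvec(s["eef_rot"]);M=r.as_matrix()
    t=M.T@(np.array(pos)-s["eef_pos"])*100
    out=[]
    for k in(-1,0,1,2):
        a=jaw+k*np.pi;z=np.array([np.cos(a),np.sin(a),0]);x=np.array([0,0,-1.]);y=np.cross(z,x)
        v=(r.inv()*R.from_matrix(np.c_[x,y,z])).as_rotvec(degrees=True)
        out.append(np.round(v,1).tolist())
    print("shift",np.round(t,2),"turn opts",out)
def st():
    s=ctrl.read_state();M=R.from_rotvec(s["eef_rot"]).as_matrix()
    print("t",round(float(s["t"]),2),"tcp",np.round(s["eef_pos"],4),"x",np.round(M[:,0],3),"jaw",round(float(np.arctan2(M[1,2],M[0,2])),3),"q",np.round(s["q"],2),"F",np.round(s["wrist_force"],1),"gap",round(float(s["finger_gap"]),4));return s
E
python3 - <<'E'
from h import *
s=st()
im=cv2.imread("pics/top0.png")
k=[(489,325),(412,341),(396,265),(472,250)]
G=[]
for i,(u,v) in enumerate(k):
    m=dark(im,(u*.64,v*.64),16)
    c,l,stt,cen=cv2.connectedComponentsWithStats(m);j=1+np.argmax(stt[1:,4])
    pts=np.argwhere(l==j)[:,::-1]
    w=ray("top",pts,0.155);ctr=w.mean(0)
    e,V=np.linalg.eigh(np.cov((w[:,:2]-ctr[:2]).T));d=V[:,1]
    print(i+1,len(pts),np.round(ctr,4),"yaw",round(float(np.arctan2(d[1],d[0])%np.pi),3),"len",np.round(np.sqrt(12*e),3))
    G.append(ctr[:2])
G=np.array(G);c=G.mean(0);L=np.array([[-70,-70],[-70,70],[70,70],[70,-70]])/1000
z=((G-c)@[1,1j])/(L@[1,1j]);yaw=np.angle(z.mean());print("c",c,"yaw",yaw,"scale",abs(z.mean()))
Rm=np.array([[np.cos(yaw),-np.sin(yaw)],[np.sin(yaw),np.cos(yaw)]]);print(np.round(L@Rm.T+c,4))
go([*c,0.33],0)
E
```

```text
t 0.1 tcp [ 0.1713 -0.5224  0.3034] x [-0.     0.001 -1.   ] jaw -1.254 q [-1.34  0.35  1.65  0.    1.14 -0.08] F [0.1 0.6 0.9] gap 0.0854
1 150 [ 0.478  -0.1274  0.155 ] yaw 2.086 len [0.019 0.061]
2 148 [0.4471 0.0084 0.155 ] yaw 2.11 len [0.019 0.059]
3 164 [0.5826 0.039  0.155 ] yaw 2.137 len [0.022 0.06 ]
4 156 [ 0.6134 -0.0964  0.155 ] yaw 2.137 len [0.02  0.063]
c [ 0.53026831 -0.04409021] yaw 0.223711491085819 scale 0.992887899744192
[[ 0.4775 -0.1279]
 [ 0.4465  0.0086]
 [ 0.583   0.0397]
 [ 0.6141 -0.0968]]
shift [ -2.62  49.01 -34.27] turn opts [[108.2, -0.0, 0.1], [-71.8, -0.0, -0.0], [108.2, -0.0, 0.1], [-71.8, -0.0, -0.0]]
```

```bash
python3 - <<'E'
from h import *
go([.4775,-.1279,.30],2.1-np.pi/2)
E
```

```text
shift [  0.37  41.39 -27.95] turn opts [[77.8, -0.1, 0.0], [-102.2, -0.0, -0.1], [77.8, -0.1, 0.0], [-102.2, -0.0, -0.1]]
```

Call:
{"method": "apply_moves", "body": {
  "targets": [0.4,41.4,-27.9,-102.2,0,0,1,0.4,41.4,-27.9,-102.2,0,0,1,0.4,41.4,-27.9,-102.2,0,0,1,0.4,41.4,-27.9,-102.2,0,0,1,0.4,41.4,-27.9,-102.2,0,0,1,0.4,41.4,-27.9,-102.2,0,0,1,0.4,41.4,-27.9,-102.2,0,0,1,0.4,41.4,-27.9,-102.2,0,0,1]
}}

```text
t: 1.1
eef_pos: [0.4788, -0.1266, 0.2998]
eef_rot: [-0.198, 1.562, 0.198]
wrist_force: [-0.1, -1.1, 0.4]
finger_gap: 0.0852
```

```bash
python3 - <<'E'
from h import *
st();go([.4775,-.1279,.30],2.1-np.pi/2)
E
```

```text
t 1.1 tcp [ 0.4788 -0.1266  0.2998] x [-0. -0. -1.] jaw 0.252 q [-0.35  0.26  1.79 -0.    1.09 -0.6 ] F [-0.1 -1.1  0.4] gap 0.0852
shift [-0.02 -0.09 -0.16] turn opts [[164.1, 0.0, 0.0], [-15.9, -0.0, 0.0], [164.1, 0.0, 0.0], [-15.9, -0.0, 0.0]]
```

Call:
{"method": "apply_moves", "body": {
  "targets": [0,0,0,-9,0,0,1,0,0,0,-15.9,0,0,1,0,0,0,-15.9,0,0,1]
}}

```text
t: 1.48
eef_pos: [0.4778, -0.1283, 0.2996]
eef_rot: [-0.41, 1.532, 0.41]
wrist_force: [-0.0, -0.2, 1.1]
finger_gap: 0.0856
```

```bash
python3 - <<'E'
from h import *
st();p=ctrl.camera_params("wrist");im=ctrl.capture("wrist")[:,:,::-1].copy()
cv2.imwrite("pics/w1.png",im);np.save("w1.npy",p["camera_from_world"])
print(p["mtx"].tolist(),p["dist_coeffs"])
# project expected knobs
T=p["camera_from_world"]
for i,k in enumerate([(.4775,-.1279),(.4465,.0086),(.583,.0397),(.6141,-.0968)]):
    c=T@[*k,.165,1];x=np.array([[c[0],-c[1],-c[2]]]);u=cv2.projectPoints(x,np.zeros(3),np.zeros(3),p["mtx"],np.array(p["dist_coeffs"]))[0].ravel();print(i+1,u,-c[2])
E
```

```text
t 1.48 tcp [ 0.4778 -0.1283  0.2996] x [-0.001  0.    -1.   ] jaw 0.523 q [-0.36  0.26  1.8  -0.    1.09 -0.88] F [-0.  -0.2  1.1] gap 0.0856
[[307.9826477373445, 0.0, 253.45457928632499], [0.0, 307.9826477373445, 191.7331068909181], [0.0, 0.0, 1.0]] [-0.00534365  0.          0.          0.          0.        ]
1 [252.85366509 208.84280107] 0.21901476498897524
2 [323.74279544  -6.32826689] 0.17905471896875758
3 [533.16430987  70.05660696] 0.19137448399635087
4 [430.71235626 260.34130239] 0.231349453231134
```

View pics/w1.png

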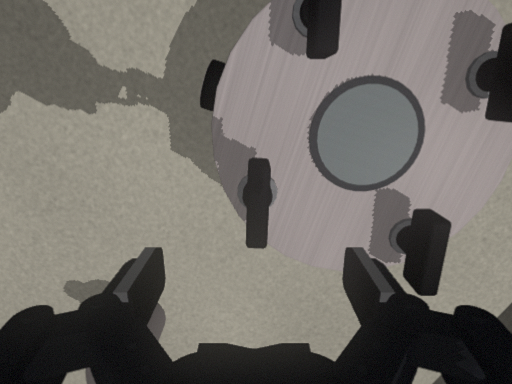

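The wrist view shows bar 1 at (258,203), lined up with the jaw gap. I'll measure it more closely from this view.

```bash
python3 - <<'E'
from h import *
p=ctrl.camera_params("wrist");T=p["camera_from_world"];print("cam",-T[:3,:3].T@T[:3,3])
im=cv2.imread("pics/w1.png")
for i,c,r in((1,(258,203),52),(4,(427,252),50)):
    m=dark(im,c,r,45);n,l,s,cen=cv2.connectedComponentsWithStats(m);j=1+np.argmax(s[1:,4])
    pts=np.argwhere(l==j)[:,::-1];hull=cv2.convexHull(pts.astype(np.int32))[:,0]
    print(i,s[j],)
    for z in(.165,.15):
        w=ray("wrist",hull,z)[:,:2].astype(np.float32);(c0,wh,a)=cv2.minAreaRect(w)
        b=cv2.boxPoints((c0,wh,a));e=b[1]-b[0] if np.linalg.norm(b[1]-b[0])>np.linalg.norm(b[2]-b[1]) else b[2]-b[1]
        print(z,np.round(c0,4),np.round(wh,4),"yaw",round(float(np.arctan2(e[1],e[0])%np.pi),3))
st()
E
```

```text
cam [ 0.43947888 -0.06100732  0.37043391]
1 [243 159  25  54 567]
0.165 [ 0.4698 -0.1132] [0.0132 0.0392] yaw 1.925
0.15 [ 0.472 -0.117] [0.0141 0.0421] yaw 1.925
4 [ 396  210   54   85 3094]
0.165 [ 0.603  -0.0975] [0.0375 0.0704] yaw 2.099
0.15 [ 0.615  -0.1002] [0.0402 0.0755] yaw 2.099
t 1.52 tcp [ 0.4777 -0.1285  0.2997] x [-0.  0. -1.] jaw 0.521 q [-0.36  0.26  1.8   0.    1.09 -0.88] F [-0.  -0.9 -0.4] gap 0.0854
```

```bash
python3 - <<'E'
from h import *
im=cv2.imread("pics/w1.png")
print(im[240,240:276].max(1),im[175,240:276].max(1))
for th in(38,55,70):
    m=dark(im,(258,203),52,th);m=cv2.morphologyEx(m,cv2.MORPH_OPEN,np.ones((9,9),np.uint8));n,l,s,cen=cv2.connectedComponentsWithStats(m);j=1+np.argmax(s[1:,4])
    hull=cv2.convexHull(np.argwhere(l==j)[:,::-1].astype(np.int32))[:,0]
    for z in(.165,.15):
        w=ray("wrist",hull,z)[:,:2].astype(np.float32);(c0,wh,a)=cv2.minAreaRect(w)
        b=cv2.boxPoints((c0,wh,a));e=b[1]-b[0] if np.linalg.norm(b[1]-b[0])>np.linalg.norm(b[2]-b[1]) else b[2]-b[1]
        print(th,s[j],z,np.round(c0,4),np.round(wh,4),"yaw",round(float(np.arctan2(e[1],e[0])%np.pi),3))
E
```

```text
[154 150 149 148 149 130  57  46  47  49  50  48  51  50  51  50  52  51
  51  49  50  49  53  49  53  50  63 118 151 149 149 154 155 153 156 153] [106 104 105 100 102 105  91  63  42  40  42  42  43  43  43  43  42  40
  44  45  43  45  44  47  46  48  48  47  46  47  80 156 153 149 152 154]Traceback (most recent call last):
  File "<stdin>", line 5, in <module>
    return _wrapfunc(a, 'argmax', axis=axis, out=out, **kwds)
    return bound(*args, **kwds)
ValueError: attempt to get argmax of an empty sequence
```

```bash
python3 - <<'E'
from h import *
im=cv2.imread("pics/w1.png")
m=dark(im,(258,203),52,75);m=cv2.morphologyEx(m,cv2.MORPH_OPEN,np.ones((9,9),np.uint8));n,l,s,cen=cv2.connectedComponentsWithStats(m);j=1+np.argmax(s[1:,4])
print(s[j])
rows=range(205,245,4)
L=[];Rr=[]
for r in rows:
    c=np.where(l[r]==j)[0];L.append((c[0]-.5,r));Rr.append((c[-1]+.5,r))
wl,wr=ray("wrist",L,.165)[:,:2],ray("wrist",Rr,.165)[:,:2]
mid=(wl+wr)/2;d=mid[0]-mid[-1];print("width",np.linalg.norm(wl-wr,axis=1).round(4))
for q in(mid,wl,wr):
    f=cv2.fitLine(q.astype(np.float32),cv2.DIST_L2,0,.001,.001).ravel();print("yaw",np.arctan2(f[1],f[0])%np.pi)
f=cv2.fitLine(mid.astype(np.float32),cv2.DIST_L2,0,.001,.001).ravel();u=f[:2]*np.sign(f[:2]@d)
b=s[j][1]+s[j][3];end=ray("wrist",[(258,b)],.165)[0,:2];print("end",end,"center",f[2:]+u*((end-f[2:])@u+.032))
print("top end at",ray("wrist",[(258,s[j][1])],.165)[0,:2],ray("wrist",[(258,s[j][1])],.135)[0,:2])
E
```

```text
[ 243  159   29   89 2046]
width [0.017  0.0157 0.015  0.0151 0.0151 0.0159 0.016  0.0153 0.0154 0.0155]
yaw 2.0641959
yaw 2.074348
yaw 2.0540195
end [ 0.49621585 -0.15304481] center [ 0.47959705 -0.1256482 ]
top end at [ 0.46262305 -0.09515681] [ 0.46600285 -0.10014374]
```

```bash
python3 - <<'E'
from h import *
st();go([.479,-.1262,.208],2.07-np.pi/2)
E
```

```text
t 1.52 tcp [ 0.4777 -0.1285  0.2997] x [-0.  0. -1.] jaw 0.521 q [-0.36  0.26  1.8   0.    1.09 -0.88] F [-0.  -0.9 -0.4] gap 0.0854
shift [9.17 0.13 0.23] turn opts [[-178.8, 0.0, -0.0], [1.2, -0.0, -0.0], [-178.8, 0.0, -0.0], [1.2, -0.0, -0.0]]
```

Call:
{"method": "apply_moves", "body": {
  "targets": [4,0.1,0.2,1.2,0,0,0.6,7,0.1,0.2,1.2,0,0,0.6,9.2,0.1,0.2,1.2,0,0,0.5,9.2,0.1,0.2,1.2,0,0,0,9.2,0.1,0.2,1.2,0,0,0,9.2,0.1,0.2,1.2,0,0,0,9.2,0.1,0.2,1.2,0,0,0,9.2,0.1,0.2,1.2,0,0,0]
}}

```text
t: 2.52
eef_pos: [0.4796, -0.1263, 0.209]
eef_rot: [-0.392, 1.533, 0.392]
wrist_force: [3.2, 4.8, -3.2]
finger_gap: 0.0149
```

```bash
python3 - <<'E'
from h import *
s=st();print(s["torque"].round(2))
E
```

```text
t 2.52 tcp [ 0.4796 -0.1263  0.209 ] x [ 0.002  0.001 -1.   ] jaw 0.5 q [-0.35  0.38  1.88  0.    0.88 -0.85] F [ 3.2  4.8 -3.2] gap 0.0149
[ 1.03 -0.48 -0.11]
```

Call:
{"method": "apply_moves", "body": {
  "targets": [0.07,0,0,10,0,0,0,0.14,0,0,20,0,0,0,0.21,0,0,30,0,0,0,0.28,0,0,40,0,0,0,0.34,0,0,48.5,0,0,0,0.34,0,0,48.5,0,0,0,0.34,0,0,48.5,0,0,0]
}}

```text
t: 3.4
eef_pos: [0.4807, -0.1263, 0.2057]
eef_rot: [0.273, 1.549, -0.271]
wrist_force: [9.7, 7.7, -8.2]
finger_gap: 0.0151
```

```bash
python3 - <<'E'
from h import *
s=st();print(s["torque"].round(2));go([*s["eef_pos"][:2],.26],-.347)
im=ctrl.capture("wrist");cv2.imwrite("pics/w2.png",im[:,:,::-1])
E
```

```text
t 3.4 tcp [ 0.4807 -0.1263  0.2057] x [ 0.005  0.    -1.   ] jaw -0.346 q [-0.35  0.39  1.88  0.    0.87 -0.01] F [ 9.7  7.7 -8.2] gap 0.0151
[ 1.31 -1.79 -0.02]
shift [-5.43  0.01  0.02] turn opts [[-180.0, 0.2, 0.4], [0.0, 0.3, -0.1], [-180.0, 0.2, 0.4], [0.0, 0.3, -0.1]]
```

View pics/w2.png

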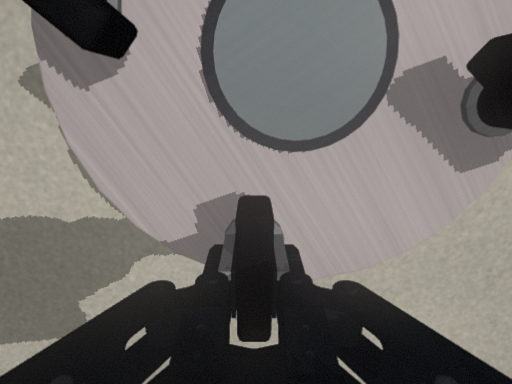

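The bar is held centred in the jaws and has turned to half way. Next I release it and go to knob 3.

```bash
python3 - <<'E'
from h import *
go([.585,.0415,.27],.55);go([.4807,-.1263,.27],-.347)
E
```

```text
shift [-6.37 19.34  4.15] turn opts [[128.6, -0.0, -0.4], [-51.4, 0.3, -0.0], [128.6, -0.0, -0.4], [-51.4, 0.3, -0.0]]
shift [-6.43  0.01  0.04] turn opts [[-180.0, 0.2, 0.4], [0.0, 0.3, -0.1], [-180.0, 0.2, 0.4], [0.0, 0.3, -0.1]]
```

Call:
{"method": "apply_moves", "body": {
  "targets": [0,0,0,0,0,0,0.6,0,0,0,0,0,0,0.6,-6.4,0,0,0,0,0,0.6,-6.4,5,1,-10.5,0,0,0.6,-6.4,10,2.1,-21,0,0,0.6,-6.4,15,3.1,-31.5,0,0,0.6,-6.4,19.3,4.1,-42,0,0,0.6,-6.4,19.3,4.1,-51.4,0,0,0.6]
}}

```text
t: 4.45
eef_pos: [0.5836, 0.0434, 0.2686]
eef_rot: [-0.439, 1.525, 0.44]
wrist_force: [-0.9, -0.2, 0.1]
finger_gap: 0.0513
```

```bash
cat >> h.py <<'E'
def bar(name,seed,z=.165):
    im=ctrl.capture("wrist")[:,:,::-1].copy();cv2.imwrite(f"pics/{name}.png",im)
    p=ctrl.camera_params("wrist");T=p["camera_from_world"]
    c=T@[*seed,z,1];u=cv2.projectPoints(np.array([[c[0],-c[1],-c[2]]]),np.zeros(3),np.zeros(3),p["mtx"],np.array(p["dist_coeffs"]))[0].ravel()
    m=dark(im,u,75,75);m=cv2.morphologyEx(m,cv2.MORPH_OPEN,np.ones((9,9),np.uint8));n,l,s,cen=cv2.connectedComponentsWithStats(m)
    j=l[int(u[1]),int(u[0])];print("seed px",u.round(),"label",j,"bbox",s[j])
    if j==0:return
    b=s[j][1]+s[j][3];rows=range(b-40,b-6,4)
    P=np.array([(np.where(l[r]==j)[0][[0,-1]]+[-.5,.5]) for r in rows]);rr=np.array(list(rows))
    wl,wr=ray("wrist",np.c_[P[:,0],rr],z)[:,:2],ray("wrist",np.c_[P[:,1],rr],z)[:,:2]
    mid=(wl+wr)/2;print("width",np.linalg.norm(wl-wr,axis=1).round(4))
    f=cv2.fitLine(mid.astype(np.float32),cv2.DIST_L2,0,.001,.001).ravel();v=f[:2]*np.sign(f[:2]@(mid[0]-mid[-1]))
    end=ray("wrist",[(P[-1].mean(),b)],z)[0,:2];ctr=f[2:]+v*((end-f[2:])@v+.032)
    yaw=np.arctan2(f[1],f[0])%np.pi;print("center",ctr.round(4),"yaw",round(float(yaw),3));return ctr,yaw
E
python3 - <<'E'
from h import *
st();r=bar("w3",(.585,.0415))
if r: go([*r[0],.208],r[1]-np.pi/2)
E
```

```text
t 4.45 tcp [0.5836 0.0434 0.2686] x [ 0.  0. -1.] jaw 0.561 q [-0.01  0.45  1.59  0.    1.1  -0.57] F [-0.9 -0.2  0.1] gap 0.0513
seed px [255. 230.] label 1 bbox [ 237  173   33  102 2690]
width [0.0155 0.0156 0.0156 0.0157 0.0158 0.0159 0.0159 0.0154 0.0154]
center [0.5842 0.0411] yaw 2.125
shift [ 6.06 -0.16  0.03] turn opts [[-179.2, -0.0, -0.0], [0.8, -0.0, 0.0], [-179.2, -0.0, -0.0], [0.8, -0.0, 0.0]]
```

Call:
{"method": "apply_moves", "body": {
  "targets": [3,-0.2,0,0.8,0,0,0.6,6.1,-0.2,0,0.8,0,0,0.5,6.1,-0.2,0,0.8,0,0,0,6.1,-0.2,0,0.8,0,0,0,6.1,-0.2,0,0.8,0,0,0,6.1,-0.2,0,0.8,0,0,0]
}}

```text
t: 5.25
eef_pos: [0.5849, 0.0402, 0.2078]
eef_rot: [-0.42, 1.526, 0.421]
wrist_force: [13.0, 8.1, -20.8]
finger_gap: 0.018
```

```bash
python3 - <<'E'
from h import *
s=st();go([*s["eef_pos"][:2],.2044],-.347)
E
```

```text
t 5.25 tcp [0.5849 0.0402 0.2078] x [ 0.004  0.002 -1.   ] jaw 0.537 q [-0.01  0.53  1.64  0.    0.97 -0.55] F [ 13.    8.1 -20.8] gap 0.018
shift [ 0.34  0.   -0.  ] turn opts [[-129.4, 0.1, 0.3], [50.6, 0.2, -0.1], [-129.4, 0.1, 0.3], [50.6, 0.2, -0.1]]
```

Call:
{"method": "apply_moves", "body": {
  "targets": [0,0,0,0,0,0,0,0.07,0,0,10,0,0,0,0.14,0,0,20,0,0,0,0.21,0,0,30,0,0,0,0.28,0,0,40,0,0,0,0.34,0,0,50.6,0,0,0,0.34,0,0,50.6,0,0,0,0.34,0,0,50.6,0,0,0]
}}

```text
t: 6.25
eef_pos: [0.5854, 0.0402, 0.2045]
eef_rot: [0.274, 1.549, -0.27]
wrist_force: [17.4, 8.9, -22.4]
finger_gap: 0.0184
```

```bash
python3 - <<'E'
from h import *
s=st();print(s["torque"].round(2));go([.449,.0105,.27],2.10-np.pi/2);go([*s["eef_pos"][:2],.27],-.347)
E
```

```text
t 6.25 tcp [0.5854 0.0402 0.2045] x [ 0.005  0.002 -1.   ] jaw -0.347 q [-0.01  0.53  1.64  0.    0.96  0.33] F [ 17.4   8.9 -22.4] gap 0.0184
[ 1.51 -2.78  0.08]
shift [ -6.63  -7.41 -11.8 ] turn opts [[129.8, -0.1, -0.4], [-50.2, 0.3, -0.1], [129.8, -0.1, -0.4], [-50.2, 0.3, -0.1]]
shift [-6.55  0.02  0.03] turn opts [[-180.0, 0.3, 0.4], [0.0, 0.2, -0.2], [-180.0, 0.3, 0.4], [0.0, 0.2, -0.2]]
```

Call:
{"method": "apply_moves", "body": {
  "targets": [0,0,0,0,0,0,0.6,0,0,0,0,0,0,0.6,-6.6,0,0,0,0,0,0.6,-6.6,0,0,0,0,0,0.6]
}}

```text
t: 6.75
eef_pos: [0.5852, 0.0393, 0.2752]
eef_rot: [0.271, 1.546, -0.269]
wrist_force: [-1.4, -0.5, 0.3]
finger_gap: 0.0509
```

```bash
python3 - <<'E'
from h import *
st();bar("w4",(.585,.041),.161);go([.449,.0105,.27],2.10-np.pi/2)
E
```

```text
t 6.75 tcp [0.5852 0.0393 0.2752] x [ 0.008 -0.    -1.   ] jaw -0.345 q [-0.01  0.44  1.59 -0.    1.1   0.33] F [-1.4 -0.5  0.3] gap 0.0509
seed px [253. 219.] label 1 bbox [ 237  162   32  104 2578]
width [0.0155 0.0156 0.0156 0.0157 0.0158 0.0152 0.0152 0.0153 0.0147]
center [0.5842 0.0393] yaw 1.253
shift [  0.27  -7.29 -11.78] turn opts [[129.9, 0.0, -0.4], [-50.1, 0.3, 0.0], [129.9, 0.0, -0.4], [-50.1, 0.3, 0.0]]
```

Call:
{"method": "apply_moves", "body": {
  "targets": [0,-2,-3.5,-10,0,0,0.6,0.2,-5,-8,-20,0,0,0.6,0.3,-7.3,-11.8,-30,0,0,0.6,0.3,-7.3,-11.8,-40,0,0,0.6,0.3,-7.3,-11.8,-50.1,0,0,0.6,0.3,-7.3,-11.8,-50.1,0,0,0.6]
}}

```text
t: 7.55
eef_pos: [0.4477, 0.0105, 0.2667]
eef_rot: [-0.414, 1.532, 0.415]
wrist_force: [0.4, 0.2, 0.2]
finger_gap: 0.0512
```

```bash
python3 - <<'E'
from h import *
st();r=bar("w5",(.449,.0105),.161)
if r: go([*r[0],.206],r[1]-np.pi/2)
E
```

```text
t 7.55 tcp [0.4477 0.0105 0.2667] x [-0.001 -0.    -1.   ] jaw 0.529 q [-0.08  0.21  1.94 -0.    0.99 -0.61] F [0.4 0.2 0.2] gap 0.0512
seed px [254. 227.] label 1 bbox [ 238  170   34  104 2772]
width [0.0163 0.0158 0.0158 0.0159 0.0153 0.0154 0.0155 0.0155 0.0156]
center [0.4501 0.0093] yaw 2.087
shift [ 6.08 -0.22  0.13] turn opts [[-179.5, 0.0, -0.1], [0.5, -0.0, -0.0], [-179.5, 0.0, -0.1], [0.5, -0.0, -0.0]]
```

Call:
{"method": "apply_moves", "body": {
  "targets": [3,-0.2,0.1,0.5,0,0,0.6,6.0,-0.2,0.1,0.5,0,0,0.5,6.0,-0.2,0.1,0.5,0,0,0,6.0,-0.2,0.1,0.5,0,0,0,6.0,-0.2,0.1,0.5,0,0,0,6.0,-0.2,0.1,0.5,0,0,0,6.0,-0.2,0.1,0.5,0,0,0]
}}

```text
t: 8.48
eef_pos: [0.4494, 0.0095, 0.2069]
eef_rot: [-0.408, 1.533, 0.409]
wrist_force: [-3.4, 1.4, -16.0]
finger_gap: 0.0188
```

```bash
python3 - <<'E'
from h import *
s=st();go([*s["eef_pos"][:2],.2034],-.347)
E
```

```text
t 8.47 tcp [0.4494 0.0095 0.2069] x [-0.002  0.    -1.   ] jaw 0.522 q [-0.08  0.31  1.99  0.    0.84 -0.6 ] F [ -3.4   1.4 -16. ] gap 0.0188
shift [ 0.35 -0.    0.  ] turn opts [[-130.2, 0.0, -0.1], [49.8, -0.1, -0.0], [-130.2, 0.0, -0.1], [49.8, -0.1, -0.0]]
```

Call:
{"method": "apply_moves", "body": {
  "targets": [0.07,0,0,10,0,0,0,0.14,0,0,20,0,0,0,0.21,0,0,30,0,0,0,0.28,0,0,40,0,0,0,0.35,0,0,50,0,0,0,0.35,0,0,50,0,0,0,0.35,0,0,50,0,0,0]
}}

```text
t: 9.35
eef_pos: [0.4499, 0.0095, 0.2035]
eef_rot: [0.273, 1.554, -0.272]
wrist_force: [-1.2, 4.3, -18.4]
finger_gap: 0.0189
```

```bash
python3 - <<'E'
from h import *
s=st();go([.616,-.095,.27],2.12-np.pi/2)
E
```

```text
t 9.35 tcp [0.4499 0.0095 0.2035] x [-0.  0. -1.] jaw -0.347 q [-0.08  0.32  1.99  0.    0.83  0.26] F [ -1.2   4.3 -18.4] gap 0.0189
shift [-6.65 -4.17 19.17] turn opts [[128.6, -0.0, 0.0], [-51.4, -0.0, -0.0], [128.6, -0.0, 0.0], [-51.4, -0.0, -0.0]]
```

Release, rise and check knob 2.

Call:
{"method": "apply_moves", "body": {
  "targets": [0,0,0,0,0,0,0.6,0,0,0,0,0,0,0.6,-6.6,0,0,0,0,0,0.6,-6.6,0,0,0,0,0,0.6]
}}

```text
t: 9.85
eef_pos: [0.4521, 0.0091, 0.274]
eef_rot: [0.275, 1.544, -0.274]
wrist_force: [-0.0, -0.2, -0.9]
finger_gap: 0.0511
```

```bash
python3 - <<'E'
from h import *
st();bar("w6",(.45,.01),.161);go([.616,-.095,.27],2.12-np.pi/2)
E
```

```text
t 9.85 tcp [0.4521 0.0091 0.274 ] x [ 0.009 -0.001 -1.   ] jaw -0.35 q [-0.08  0.21  1.93 -0.    0.99  0.27] F [-0.  -0.2 -0.9] gap 0.0511
seed px [251. 222.] label 1 bbox [ 233  165   32   99 2510]
width [0.0154 0.0154 0.0155 0.0156 0.0156 0.0157 0.0151 0.0152 0.0152]
center [0.449  0.0121] yaw 1.234
shift [ 0.35 -4.13 19.04] turn opts [[128.5, 0.1, -0.5], [-51.5, 0.4, 0.1], [128.5, 0.1, -0.5], [-51.5, 0.4, 0.1]]
```

Call:
{"method": "apply_moves", "body": {
  "targets": [0.1,-1,5,-10,0,0,0.6,0.2,-2,10,-20,0,0,0.6,0.3,-3,15,-30,0,0,0.6,0.3,-4.1,19,-40,0,0,0.6,0.3,-4.1,19,-51.5,0,0,0.6,0.3,-4.1,19,-51.5,0,0,0.6]
}}

```text
t: 10.65
eef_pos: [0.6143, -0.0947, 0.2655]
eef_rot: [-0.429, 1.529, 0.429]
wrist_force: [-0.4, 0.4, -0.2]
finger_gap: 0.0511
```

```bash
python3 - <<'E'
from h import *
st();r=bar("w7",(.616,-.095),.164)
if r: go([*r[0],.207],r[1]-np.pi/2)
E
```

```text
t 10.65 tcp [ 0.6143 -0.0947  0.2655] x [-0.001  0.    -1.   ] jaw 0.547 q [-0.23  0.52  1.49 -0.    1.13 -0.78] F [-0.4  0.4 -0.2] gap 0.0511
seed px [255. 231.] label 1 bbox [ 239  172   34  104 2805]
width [0.016  0.0161 0.0155 0.0156 0.0156 0.0157 0.0158 0.0152 0.0153]
center [ 0.6162 -0.0946] yaw 2.092
shift [ 5.88 -0.12  0.18] turn opts [[-178.6, 0.0, -0.1], [1.4, -0.0, -0.0], [-178.6, 0.0, -0.1], [1.4, -0.0, -0.0]]
```

Call:
{"method": "apply_moves", "body": {
  "targets": [3,-0.1,0.2,1.4,0,0,0.6,5.9,-0.1,0.2,1.4,0,0,0.5,5.9,-0.1,0.2,1.4,0,0,0,5.9,-0.1,0.2,1.4,0,0,0,5.9,-0.1,0.2,1.4,0,0,0,5.9,-0.1,0.2,1.4,0,0,0,5.9,-0.1,0.2,1.4,0,0,0]
}}

```text
t: 11.58
eef_pos: [0.6158, -0.0939, 0.2072]
eef_rot: [-0.409, 1.534, 0.411]
wrist_force: [-4.5, 2.7, -13.6]
finger_gap: 0.0183
```

```bash
python3 - <<'E'
from h import *
s=st();go([*s["eef_pos"][:2],.2034],-.347)
E
```

```text
t 11.57 tcp [ 0.6158 -0.0939  0.2072] x [-0.002  0.001 -1.   ] jaw 0.523 q [-0.23  0.59  1.54  0.    1.02 -0.75] F [ -4.5   2.7 -13.6] gap 0.0183
shift [ 0.38 -0.    0.  ] turn opts [[-130.1, 0.1, -0.2], [49.9, -0.1, -0.1], [-130.1, 0.1, -0.2], [49.9, -0.1, -0.1]]
```

Call:
{"method": "apply_moves", "body": {
  "targets": [0.07,0,0,10,0,0,0,0.14,0,0,20,0,0,0,0.21,0,0,30,0,0,0,0.28,0,0,40,0,0,0,0.35,0,0,50,0,0,0,0.35,0,0,50,0,0,0,0.35,0,0,50,0,0,0]
}}

```text
t: 12.45
eef_pos: [0.6177, -0.0938, 0.204]
eef_rot: [0.275, 1.55, -0.273]
wrist_force: [7.5, 5.1, -19.7]
finger_gap: 0.0181
```

Call:
{"method": "apply_moves", "body": {
  "targets": [0,0,0,0,0,0,0.6,0,0,0,0,0,0,0.6,-6.6,0,0,0,0,0,0.6,-6.6,0,0,0,0,0,0.6]
}}

```text
t: 12.95
eef_pos: [0.6184, -0.0949, 0.2759]
eef_rot: [0.273, 1.543, -0.274]
wrist_force: [0.1, 0.3, 0.5]
finger_gap: 0.051
```

```bash
python3 - <<'E'
from h import *
st();bar("w8",(.616,-.095),.161);go([.480,-.1256,.27],-.347)
cv2.imwrite("pics/top8.png",cv2.resize(ctrl.capture("top")[100:260,180:390,::-1],(630,480)))
E
```

```text
t 12.95 tcp [ 0.6184 -0.0949  0.2759] x [ 0.01  -0.002 -1.   ] jaw -0.349 q [-0.23  0.51  1.48 -0.    1.14  0.12] F [0.1 0.3 0.5] gap 0.051
seed px [251. 223.] label 1 bbox [ 235  166   32   98 2455]
width [0.0155 0.0156 0.0156 0.0157 0.0151 0.0152 0.0152 0.0153 0.0154]
center [ 0.6163 -0.0931] yaw 1.238
shift [  0.3   -7.62 -11.87] turn opts [[179.9, -0.1, -0.6], [-0.1, 0.4, -0.0], [179.9, -0.1, -0.6], [-0.1, 0.4, -0.0]]
```

View pics/w8.png

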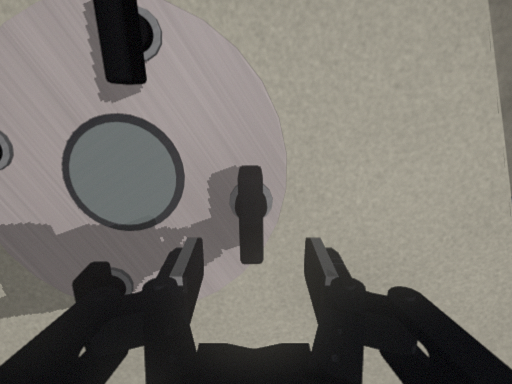

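Bar 4 is at (251,215), turned to half way, and the cover looks level. Round two starts with knob 1.

Call:
{"method": "apply_moves", "body": {
  "targets": [0.1,-3,-5,0,0,0,0.6,0.3,-6,-9.5,0,0,0,0.6,0.3,-7.6,-11.9,0,0,0,0.6,0.3,-7.6,-11.9,0,0,0,0.6]
}}

```text
t: 13.55
eef_pos: [0.4773, -0.1253, 0.2667]
eef_rot: [0.275, 1.554, -0.275]
wrist_force: [-0.2, -0.7, 0.6]
finger_gap: 0.051
```

```bash
python3 - <<'E'
from h import *
st();r=bar("w9",(.480,-.1256),.161)
if r: go([*r[0],.204],r[1]-np.pi/2)
E
```

```text
t 13.55 tcp [ 0.4773 -0.1253  0.2667] x [-0.001  0.    -1.   ] jaw -0.35 q [-0.35  0.29  1.83 -0.    1.01 -0.  ] F [-0.2 -0.7  0.6] gap 0.051
seed px [257. 226.] label 1 bbox [ 243  167   33  103 2672]
width [0.0156 0.0157 0.0158 0.0158 0.0153 0.0147 0.0148 0.0148 0.0149]
center [ 0.482  -0.1258] yaw 1.228
shift [6.28 0.06 0.36] turn opts [[179.6, -0.0, 0.0], [-0.4, -0.0, -0.0], [179.6, -0.0, 0.0], [-0.4, -0.0, -0.0]]
```

Call:
{"method": "apply_moves", "body": {
  "targets": [3,0,0.3,-0.4,0,0,0.6,6.2,0,0.3,-0.4,0,0,0.5,6.2,0,0.3,-0.4,0,0,0,6.2,0,0.3,-0.4,0,0,0,6.2,0,0.3,-0.4,0,0,0,6.2,0,0.3,-0.4,0,0,0,6.2,0,0.3,-0.4,0,0,0]
}}

```text
t: 14.48
eef_pos: [0.4814, -0.1258, 0.2056]
eef_rot: [0.269, 1.554, -0.268]
wrist_force: [-5.9, 2.1, 0.1]
finger_gap: 0.015
```

Call:
{"method": "apply_moves", "body": {
  "targets": [0.07,0,0,10,0,0,0,0.14,0,0,20,0,0,0,0.21,0,0,30,0,0,0,0.28,0,0,40,0,0,0,0.35,0,0,50,0,0,0,0.4,0,0,55,0,0,0,0.4,0,0,57,0,0,0,0.4,0,0,57,0,0,0]
}}

```text
t: 15.48
eef_pos: [0.4824, -0.1268, 0.2019]
eef_rot: [1.035, 1.307, -1.035]
wrist_force: [-0.9, -5.3, -4.3]
finger_gap: 0.0151
```

```bash
python3 - <<'E'
from h import *
s=st();print(s["torque"].round(2))
E
```

```text
t 15.47 tcp [ 0.4824 -0.1268  0.2019] x [ 0.003 -0.002 -1.   ] jaw -1.337 q [-0.35  0.4   1.88 -0.    0.86  0.99] F [-0.9 -5.3 -4.3] gap 0.0151
[-0.94  0.07  0.09]
```

Call:
{"method": "apply_moves", "body": {
  "targets": [0,0,0,2,0,0,0,0,0,0,4,0,0,0,0,0,0,4,0,0,0]
}}

```text
t: 15.85
eef_pos: [0.4824, -0.1269, 0.2018]
eef_rot: [1.085, 1.279, -1.086]
wrist_force: [0.4, -6.9, -5.7]
finger_gap: 0.015
```

```bash
python3 - <<'E'
from h import *
s=st();print(s["torque"].round(2))
E
```

```text
t 15.85 tcp [ 0.4824 -0.1269  0.2018] x [ 0.003 -0.003 -1.   ] jaw -1.405 q [-0.35  0.4   1.88 -0.    0.86  1.06] F [ 0.4 -6.9 -5.7] gap 0.015
[-0.94  0.05  1.1 ]
```

Call:
{"method": "apply_moves", "body": {
  "targets": [0,0,0,-2,0,0,0.6,0,0,0,-2,0,0,0.6,-6.6,0,0,-2,0,0,0.6,-6.6,0,0,-2,0,0,0.6]
}}

```text
t: 16.35
eef_pos: [0.4831, -0.1264, 0.271]
eef_rot: [1.063, 1.289, -1.058]
wrist_force: [0.3, -0.2, 0.1]
finger_gap: 0.0515
```

```bash
python3 - <<'E'
from h import *
st();bar("w10",(.482,-.126),.157);go([.584,.0402,.27],-.335)
E
```

```text
t 16.35 tcp [ 0.4831 -0.1264  0.271 ] x [ 0.007 -0.002 -1.   ] jaw -1.372 q [-0.35  0.3   1.82  0.    1.02  1.02] F [ 0.3 -0.2  0.1] gap 0.0515
seed px [254. 221.] label 1 bbox [ 238  168   32   99 2464]
width [0.0155 0.0156 0.015  0.0151 0.0151 0.0152 0.0153 0.0153 0.0154]
center [ 0.4808 -0.1258] yaw 0.213
shift [ -0.03  13.24 -14.3 ] turn opts [[120.6, -0.2, -0.3], [-59.4, 0.3, -0.2], [120.6, -0.2, -0.3], [-59.4, 0.3, -0.2]]
```

Call:
{"method": "apply_moves", "body": {
  "targets": [0,4,-4.3,-10.5,0,0,0.6,0,8,-8.6,-21,0,0,0.6,0,12,-13,-31.5,0,0,0.6,0,13.2,-14.3,-42,0,0,0.6,0,13.2,-14.3,-52,0,0,0.6,0,13.2,-14.3,-59.4,0,0,0.6,0,13.2,-14.3,-59.4,0,0,0.6]
}}

```text
t: 17.27
eef_pos: [0.5825, 0.0404, 0.2662]
eef_rot: [0.264, 1.556, -0.264]
wrist_force: [-0.6, -0.3, -0.1]
finger_gap: 0.0518
```

```bash
python3 - <<'E'
from h import *
st();r=bar("w11",(.584,.0402),.161)
if r: go([*r[0],.204],r[1]-np.pi/2)
E
```

```text
t 17.27 tcp [0.5825 0.0404 0.2662] x [-0.001  0.    -1.   ] jaw -0.336 q [-0.01  0.45  1.6   0.    1.09  0.33] F [-0.6 -0.3 -0.1] gap 0.0518
seed px [257. 225.] label 1 bbox [ 242  165   34  108 2799]
width [0.0156 0.0157 0.0151 0.0152 0.0153 0.0153 0.0154 0.0155 0.0149]
center [0.5849 0.0381] yaw 1.244
shift [ 6.23 -0.13  0.3 ] turn opts [[179.3, 0.0, 0.1], [-0.7, -0.1, 0.0], [179.3, 0.0, 0.1], [-0.7, -0.1, 0.0]]
```

Call:
{"method": "apply_moves", "body": {
  "targets": [3,-0.1,0.3,-0.7,0,0,0.6,6.2,-0.1,0.3,-0.7,0,0,0.5,6.2,-0.1,0.3,-0.7,0,0,0,6.2,-0.1,0.3,-0.7,0,0,0,6.2,-0.1,0.3,-0.7,0,0,0,6.2,-0.1,0.3,-0.7,0,0,0,6.2,-0.1,0.3,-0.7,0,0,0]
}}

```text
t: 18.2
eef_pos: [0.5853, 0.0381, 0.2057]
eef_rot: [0.253, 1.555, -0.254]
wrist_force: [-0.9, -5.4, -0.8]
finger_gap: 0.015
```

Call:
{"method": "apply_moves", "body": {
  "targets": [0.07,0,0,10,0,0,0,0.14,0,0,20,0,0,0,0.21,0,0,30,0,0,0,0.28,0,0,40,0,0,0,0.35,0,0,50,0,0,0,0.4,0,0,57,0,0,0,0.4,0,0,62,0,0,0,0.4,0,0,62,0,0,0]
}}

```text
t: 19.2
eef_pos: [0.5846, 0.0395, 0.2016]
eef_rot: [1.087, 1.285, -1.086]
wrist_force: [-5.6, 5.3, 3.6]
finger_gap: 0.015
```

```bash
python3 - <<'E'
from h import *
s=st();print(s["torque"].round(2))
E
```

```text
t 19.2 tcp [0.5846 0.0395 0.2016] x [-0.001  0.002 -1.   ] jaw -1.405 q [-0.01  0.54  1.64  0.    0.96  1.39] F [-5.6  5.3  3.6] gap 0.015
[1.07 0.98 0.75]
```

Call:
{"method": "apply_moves", "body": {
  "targets": [0,0,0,1,0,0,0,0,0,0,-2,0,0,0.6,0,0,0,-2,0,0,0.6,-6.6,0,0,-2,0,0,0.6,-6.6,0,0,-2,0,0,0.6]
}}

```text
t: 19.82
eef_pos: [0.5868, 0.0385, 0.2717]
eef_rot: [1.065, 1.291, -1.056]
wrist_force: [0.4, -0.0, -0.5]
finger_gap: 0.0512
```

```bash
python3 - <<'E'
from h import *
st();bar("w12",(.5845,.0395),.157);go([.4495,.0105,.27],-.34)
E
```

```text
t 19.82 tcp [0.5868 0.0385 0.2717] x [ 0.008  0.    -1.   ] jaw -1.372 q [-0.01  0.45  1.59  0.    1.1   1.36] F [ 0.4 -0.  -0.5] gap 0.0512
seed px [253. 223.] label 1 bbox [ 236  165   31   99 2484]
width [0.0155 0.0156 0.0156 0.0157 0.0158 0.0158 0.0159 0.016  0.0154]
center [0.5861 0.0412] yaw 0.221
shift [ -0.09 -13.94   0.04] turn opts [[120.9, -0.3, -0.2], [-59.1, 0.2, -0.2], [120.9, -0.3, -0.2], [-59.1, 0.2, -0.2]]
```

Call:
{"method": "apply_moves", "body": {
  "targets": [0,-3,0,-10.5,0,0,0.6,0,-6,0,-21,0,0,0.6,0,-9,0,-31.5,0,0,0.6,0,-12,0,-42,0,0,0.6,0,-13.9,0,-52,0,0,0.6,0,-13.9,0,-59.1,0,0,0.6,0,-13.9,0,-59.1,0,0,0.6]
}}

```text
t: 20.75
eef_pos: [0.4487, 0.0107, 0.2666]
eef_rot: [0.267, 1.555, -0.267]
wrist_force: [0.1, -0.3, -0.3]
finger_gap: 0.0512
```

```bash
python3 - <<'E'
from h import *
st();r=bar("w13",(.4495,.0105),.161)
if r: go([*r[0],.204],r[1]-np.pi/2)
E
```

```text
t 20.75 tcp [0.4487 0.0107 0.2666] x [-0.001  0.    -1.   ] jaw -0.34 q [-0.08  0.22  1.94  0.    0.99  0.26] F [ 0.1 -0.3 -0.3] gap 0.0512
seed px [255. 226.] label 1 bbox [ 239  168   33  102 2676]
width [0.0156 0.0157 0.0157 0.0152 0.0152 0.0153 0.0154 0.0154 0.0155]
center [0.4501 0.0111] yaw 1.215
shift [6.26 0.08 0.11] turn opts [[-179.2, -0.0, -0.1], [0.8, -0.0, 0.0], [-179.2, -0.0, -0.1], [0.8, -0.0, 0.0]]
```

Call:
{"method": "apply_moves", "body": {
  "targets": [3,0,0.1,0.4,0,0,0.6,6.2,0,0.1,0.4,0,0,0.5,6.2,0,0.1,0.4,0,0,0,6.2,0,0.1,0.4,0,0,0,6.2,0,0.1,0.4,0,0,0,6.2,0,0.1,0.4,0,0,0,6.2,0,0.1,0.4,0,0,0]
}}

```text
t: 21.68
eef_pos: [0.4502, 0.0102, 0.2056]
eef_rot: [0.271, 1.553, -0.271]
wrist_force: [0.9, -2.8, -1.1]
finger_gap: 0.0149
```

Call:
{"method": "apply_moves", "body": {
  "targets": [0.07,0,0,10,0,0,0,0.14,0,0,20,0,0,0,0.21,0,0,30,0,0,0,0.28,0,0,40,0,0,0,0.35,0,0,50,0,0,0,0.4,0,0,57,0,0,0,0.4,0,0,61,0,0,0,0.4,0,0,61,0,0,0]
}}

```text
t: 22.68
eef_pos: [0.4508, 0.0096, 0.2017]
eef_rot: [1.089, 1.278, -1.089]
wrist_force: [3.6, -9.8, -3.6]
finger_gap: 0.0149
```

```bash
python3 - <<'E'
from h import *
s=st();print(s["torque"].round(2))
E
```

```text
t 22.68 tcp [0.4508 0.0096 0.2017] x [ 0.003 -0.002 -1.   ] jaw -1.409 q [-0.08  0.32  2.   -0.    0.82  1.33] F [ 3.6 -9.8 -3.6] gap 0.0149
[-1.76 -0.71  0.98]
```

Call:
{"method": "apply_moves", "body": {
  "targets": [0,0,0,0.5,0,0,0,0,0,0,-2,0,0,0.6,0,0,0,-2,0,0,0.6,-6.6,0,0,-2,0,0,0.6,-6.6,0,0,-2,0,0,0.6]
}}

```text
t: 23.3
eef_pos: [0.4512, 0.0104, 0.2706]
eef_rot: [1.067, 1.29, -1.061]
wrist_force: [-0.4, -0.3, -1.0]
finger_gap: 0.0511
```

```bash
python3 - <<'E'
from h import *
st();bar("w14",(.4505,.0105),.157);go([.6165,-.0945,.27],-.335)
E
```

```text
t 23.3 tcp [0.4512 0.0104 0.2706] x [ 0.006 -0.    -1.   ] jaw -1.377 q [-0.08  0.21  1.93  0.    0.99  1.3 ] F [-0.4 -0.3 -1. ] gap 0.0511
seed px [255. 221.] label 1 bbox [ 239  167   32   99 2501]
width [0.0161 0.0155 0.0156 0.0157 0.0157 0.0158 0.0159 0.0153 0.0153]
center [0.4499 0.0103] yaw 0.218
shift [-0.02 14.26 13.5 ] turn opts [[120.3, -0.2, -0.2], [-59.7, 0.2, -0.2], [120.3, -0.2, -0.2], [-59.7, 0.2, -0.2]]
```

Call:
{"method": "apply_moves", "body": {
  "targets": [0,3.5,3.4,-10.5,0,0,0.6,0,7,6.7,-21,0,0,0.6,0,10.5,10,-31.5,0,0,0.6,0,14.3,13.5,-42,0,0,0.6,0,14.3,13.5,-52,0,0,0.6,0,14.3,13.5,-59.7,0,0,0.6,0,14.3,13.5,-59.7,0,0,0.6]
}}

```text
t: 24.22
eef_pos: [0.6161, -0.0942, 0.2657]
eef_rot: [0.263, 1.557, -0.263]
wrist_force: [-0.9, -0.4, 0.3]
finger_gap: 0.0512
```

```bash
python3 - <<'E'
from h import *
st();r=bar("w15",(.6165,-.0945),.161)
if r: go([*r[0],.204],r[1]-np.pi/2)
E
```

```text
t 24.23 tcp [ 0.6161 -0.0942  0.2657] x [-0.002  0.001 -1.   ] jaw -0.335 q [-0.23  0.52  1.49  0.    1.13  0.11] F [-0.9 -0.4  0.3] gap 0.0512
seed px [255. 226.] label 1 bbox [ 240  169   33  103 2704]
width [0.0162 0.0157 0.0151 0.0152 0.0152 0.0153 0.0154 0.0154 0.0155]
center [ 0.617  -0.0949] yaw 1.243
shift [ 6.21 -0.04  0.12] turn opts [[179.5, 0.0, 0.1], [-0.5, -0.1, 0.0], [179.5, 0.0, 0.1], [-0.5, -0.1, 0.0]]
```

Call:
{"method": "apply_moves", "body": {
  "targets": [3,0,0.1,-0.5,0,0,0.6,6.2,0,0.1,-0.5,0,0,0.5,6.2,0,0.1,-0.5,0,0,0,6.2,0,0.1,-0.5,0,0,0,6.2,0,0.1,-0.5,0,0,0,6.2,0,0.1,-0.5,0,0,0,6.2,0,0.1,-0.5,0,0,0]
}}

```text
t: 25.15
eef_pos: [0.6175, -0.0949, 0.2058]
eef_rot: [0.255, 1.555, -0.255]
wrist_force: [1.2, -3.5, -1.5]
finger_gap: 0.0151
```

Call:
{"method": "apply_moves", "body": {
  "targets": [0.07,0,0,10,0,0,0,0.14,0,0,20,0,0,0,0.21,0,0,30,0,0,0,0.28,0,0,40,0,0,0,0.35,0,0,50,0,0,0,0.4,0,0,57,0,0,0,0.4,0,0,62,0,0,0,0.4,0,0,62,0,0,0]
}}

```text
t: 26.15
eef_pos: [0.6184, -0.0958, 0.2018]
eef_rot: [1.086, 1.278, -1.086]
wrist_force: [6.6, -9.2, -6.5]
finger_gap: 0.015
```

```bash
python3 - <<'E'
from h import *
s=st();print(s["torque"].round(2))
E
```

```text
t 26.15 tcp [ 0.6184 -0.0958  0.2018] x [ 0.004 -0.003 -1.   ] jaw -1.406 q [-0.23  0.6   1.53 -0.    1.01  1.18] F [ 6.6 -9.2 -6.5] gap 0.015
[-1.64 -1.14  1.1 ]
```

Knob 4 is at its stop too. Now release and retreat upward and back.

Call:
{"method": "apply_moves", "body": {
  "targets": [0,0,0,0.5,0,0,0,0,0,0,-2,0,0,0.6,0,0,0,-2,0,0,0.6,-6.6,0,0,-2,0,0,0.6,-6.6,0,0,-2,0,0,0.6]
}}

```text
t: 26.78
eef_pos: [0.6188, -0.0948, 0.272]
eef_rot: [1.064, 1.289, -1.058]
wrist_force: [-0.4, 0.5, 0.4]
finger_gap: 0.0512
```

```bash
python3 - <<'E'
from h import *
st();bar("w16",(.617,-.095),.157);go([.40,-.33,.36],-1.35)
E
```

```text
t 26.77 tcp [ 0.6188 -0.0948  0.272 ] x [ 0.008 -0.001 -1.   ] jaw -1.373 q [-0.23  0.52  1.48  0.    1.14  1.15] F [-0.4  0.5  0.4] gap 0.0512
seed px [255. 222.] label 1 bbox [ 240  167   31   98 2473]
width [0.0155 0.0156 0.0157 0.0157 0.0158 0.0159 0.0159 0.0153 0.0154]
center [ 0.6178 -0.0949] yaw 0.214
shift [ -9.09 -25.97  18.8 ] turn opts [[178.7, -0.4, -0.2], [-1.3, 0.1, -0.2], [178.7, -0.4, -0.2], [-1.3, 0.1, -0.2]]
```

Call:
{"method": "apply_moves", "body": {
  "targets": [-5,0,0,0,0,0,0.6,-9,-4,3,0,0,0,0.6,-9,-8,6,0,0,0,0.6,-9,-13,9.5,0,0,0,0.6,-9,-18,13,0,0,0,0.6,-9,-23,16.5,0,0,0,0.6,-9,-26,18.8,0,0,0,0.6,-9,-26,18.8,0,0,0,0.6]
}}

```text
t: 27.82
eef_pos: [0.3981, -0.3316, 0.3562]
eef_rot: [1.065, 1.297, -1.064]
wrist_force: [-0.4, 0.7, 0.4]
finger_gap: 0.0512
```

```bash
python3 - <<'E'
from h import *
st();im=ctrl.capture("top")[:,:,::-1].copy();cv2.imwrite("pics/topF.png",cv2.resize(im,(800,600)))
E
```

```text
t 27.82 tcp [ 0.3981 -0.3316  0.3562] x [-0.001  0.001 -1.   ] jaw -1.376 q [-0.78  0.24  1.67 -0.    1.23  0.59] F [-0.4  0.7  0.4] gap 0.0512
```

View pics/topF.png

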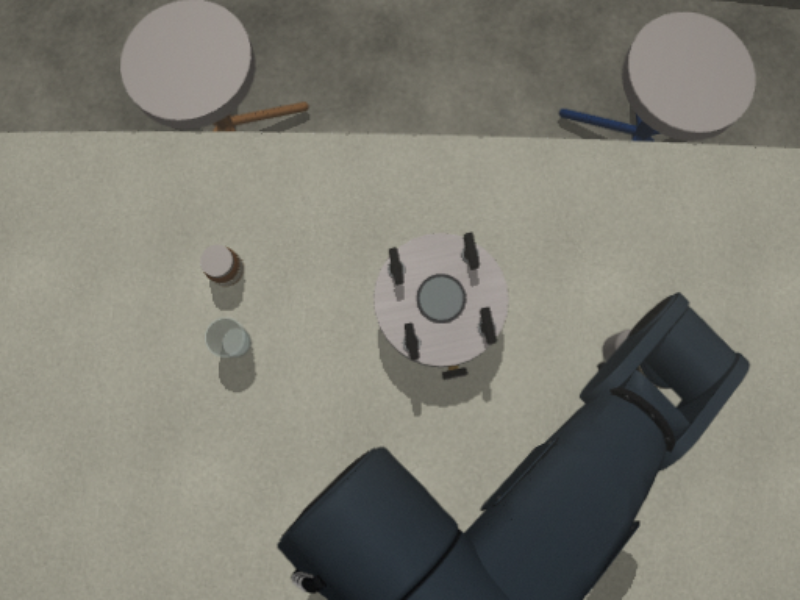

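All four bars, at (488,325), (412,341), (396,266) and (471,250), now lie parallel to the pot's x axis. The cover still sits centred at about (441,298), and the bottle, beaker and jar are where they were.

```bash
python3 -c "
from workcell import ctrl
print(ctrl.hand_in())"
```

```text
the job is handed in; nothing more can be done
None
```

The pot is closed: all four knobs are turned home against their stops, and I handed the job in at about 28 s of the 72 s allowed.

- **Order:** I turned each knob to about half way in the order 1, 3, 2, 4. I then went round again in the same order and turned each one fully home.
- **Half way:** Bar yaws from the wrist camera put the knobs at about 0.97 to 1.0 rad.
- **Home:** At the end of each final turn the wrist torque rose to 0.75–1.1 N m, against about 0.12 N m of knob friction. After release, the bar yaws read 0.213 to 0.221 rad, which matches the pot's estimated yaw of about 0.22. At the stop, the gripper turned about 3° past the bar angle before it stalled.
- **Cover:** I did not measure how far the cover had sunk. The knob angles imply it is fully down, and the last top picture shows it centred.
- **Surroundings:** The last top picture shows the beaker and jar where they were. The wash bottle was partly hidden by the arm; the part in view had not moved. The highest wrist force I read was about 30 N, and the gripper was clear of everything at hand-in.
- **Disagreement:** In round one the gripper closed to about 18 mm on knobs 2, 3 and 4, but to 15 mm on knob 1 and on every knob in round two. The knobs still turned as commanded.

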